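# Shut and bolt the blade locker

## Robot

A 6-joint arm with a two-finger parallel gripper is mounted at the origin on a cart in front of the work surface, level with it; the furniture and walls round the work are solid. World frame = base frame: x ahead of the robot, y to its left, z up, the work surface at z = 0. Lengths are in m, angles in rad, forces in N, time in s.
With the tool pointing down it reaches from about 0.275 to 0.775 m from the base axis. Payload 14.6 kg.
Tool frame: the origin (TCP) lies at the very end of the fingers, on their centre line; the grasp point (between the pads) lies 19 mm behind it (r.grip_point_offset is the distance from the TCP to the grasp point, in m); z points along the fingers, y is the line along which they close (so a half turn about z gives the same grasp; the last joint's range is limited). The gripper opens to 85 mm and grips with 20 to 120 N. Pads are 22 mm wide; open, the fingers measure 114 mm over their backs; the gripper's body (76 mm by 85 mm) begins 54 mm behind the grasp point. The pads swing forward as they close: fully open they stand 13 mm farther back than shut.
Start: joints at [-1.364, 0.263, -0.048, 1.259, 0, 1.415], TCP at [0.186, -0.491, 0.231] pointing down, gripper open.
Joint ranges: [-2.65, 2.65], [-0.89, 1.7], [-1.18, 1.37], [-2.13, 2.11], [-1.35, 1.29], [-3.14, 3.14]. Speed limits (rad/s): [1.89, 1.89, 2.57, 2.79, 3.14, 3.14].

## Interface

Orientations are given as a unit quaternion [w, x, y, z].
In Python, from cell import r gives the robot as it stands. The module is installed in compiled form; this text tells all that it offers.
- The arm moves only by the tool move_arm, never from a script. Its argument "plan" is a list of rows, each a list of 3 entries, a list of its own where there are three numbers: the opening, from 0 (shut) to 1 (fully open), then the shift along the tool's x, y, z in mm, then the turn, a rotation vector about the tool's x, y, z in rad. In form: [[jaw, [tx, ty, tz], [wx, wy, wz]], ...]. A call has 1 to 10 rows; each row shifts and turns the commanded pose from where the row before left it, along the tool's axes as they then stand; what a row does not reach is not made up. A row lasts 1/8 s, in which the tool goes at most 62.5 mm and 10.7 degrees, less where a joint would pass 70% of its speed; a pose out of reach is approached as far as the arm can. A call with a gripper value outside its range is refused whole. The fingers move at their own pace and stop on an object; the grip force is fixed at half the most. Time passes only in rows, so rows that do not move let the fingers close. It gives the time, the measured TCP pose, the force, the opening and the grip force at its end, in the units of the state.
- r.sense(): the state, without advancing time (a new reading comes with each control period).
- r.snapshot(name): name is "side" or "top" or "wrist"; returns a dict with "color" (420x560x3 uint8, red, green, blue), "fovy" (degrees; the focal length in pixels is half the picture's height over the tangent of half this angle, whatever the lens; pixels are square), "cx", "cy" (the principal point, pixels), "dist_coeffs" ([k1, k2, p1, p2, k3] as OpenCV has them; the pictures are not rectified), "R" (3x3) and "t" (3): a world point X has camera coordinates R X + t. Camera axes: x right, y down, z forward; pixel columns grow to the right and rows downward; lengths in m; the calibration is good to about 2 mm. A picture is of the moment at which its call begins. There is no depth.
- r.job_done(): hands the job in; it is judged then, once.
The state is a dict: "clock": time; "joint_positions": joint angles; "qd": joint speeds; "joint_efforts": joint torques, N m; "eef_pos": TCP position; "eef_rot": TCP orientation; "ft_force": force on the tool from outside, world axes, zero at the start; "torque": the same for the moment, N m; "opening": opening from 0.0 (shut) to 1.0 (fully open); "grasp_force": force on a finger pad.
Only numpy, scipy, OpenCV 4.12 (cv2) and the standard library are available. Lean on these libraries where they do the work, as an engineer would, in place of code of your own. Each camera call takes 0.05 s, during which the arm holds its last target. There are 200 camera calls.

## Task

Swing the blade locker's lid fully shut. Then slide the bolt across through the lid's staple until its handle lines up with the notch in the front plate, find the notch by feel and turn the handle all the way down into it. Do not force the handle against the plate, let go of everything, and leave the things standing around where they are.

Things in the scene. Friction and masses are not known exactly. Their poses are not given: they have to be found in the camera images.
- locker: Grey sheet-metal blade locker fixed to the bench, 150 (x) x 260 (y) x 70 mm high. Origin: centre of its underside. Own x runs from its front to its hinge side, y along its length to its decked end, z up. A fixed deck (top z = 70 mm) closes the end y > -10 mm and carries the bolt; the other end has the lid. Nothing of it is in front of x = -75 mm.
- lid_hinge (a point): Point on the lid's hinge line, at locker x = 74, y = -95, z = 64 mm; the line is parallel to locker y, at the panel's underside. The lid is a panel 149 mm long from the hinge, 6 mm thick, y -11 to -129 mm; shut, its upper face is at z = 70 mm. Push it near y = -95 mm, clear of its staple.
- staple (a point): Centre of the staple's opening: an upright loop on the lid, 30 mm wide, opening 20 mm wide, its top 55 mm over the panel's underside. With the lid shut it is at locker x = -43, y = -42 (loop 12 mm thick), z = 100 mm, in line with the bolt. The bolt's nose cannot enter it unless the lid is shut.
- bolt_line (a point): Fixed point of the bolt's axis, at locker x = -43, y = 102, z = 100 mm, where the handle's foot is at travel 0. The bolt is a 12 mm steel bar along locker y, its nose at y = -2 mm minus the travel. The barrel round it reaches z = 114 mm, x = -57 to -29 mm.
- plate_edge (a point): Fixed point at the height of the front plate's top edge: locker x = -70, y = 34, z = 110 mm. Upright aluminium plate, 6 mm thick (x -73 to -67 mm), along the whole travel of the handle. It stops the 8 mm stem at a handle angle of about 1.05 rad everywhere but at its one notch, 11 mm wide, 14.5 mm deep, open at the top. The notch is within 10 mm of this y.
- lid (a joint): Lid angle in rad: 0 = shut flat, grows as it opens (starts at 0.7 to 1.1). Stiff hinge, stays where it is left; it takes about 5 N at the free edge.
- bolt (a joint): Bolt travel in m: 0 = drawn back, grows towards the locker's -y end (range 0 to 0.082, starts at 0 to 0.012). Slides with about 2.5 N of friction. The notch lies at a travel of 0.058 to 0.078; the plate is adjustable, so where exactly is not known in advance and must be felt (or seen). At 0.050 and more the nose is right through the staple.
- handle (a joint): Handle angle in rad about the bolt's axis: 0 = straight up, pi/2 = level, pointing to the locker's -x side (range -0.35 to 1.58, starts at -0.2 to 0.3). Stays where it is left (light friction, 0.04 N m). At about 1.05 the stem rests on the top edge of the front plate unless it is over the notch; in the notch it goes down to 1.57.
- handle_arm: The bolt's handle: a steel stem of 8 mm diameter with a black ball of 20 mm diameter at its end. Origin on the bolt's axis (at locker y = 102 mm minus the bolt's travel); own z points along the stem to the ball, own y is parallel to the locker's y. The plate bears on the stem about 26 mm from the axis, so it feels about 2.3 times the force at the ball: stay below 8 N at the ball.
- knob (a point): Centre of the black ball of 20 mm diameter, 60 mm from the bolt's axis. Pinched along the bolt it turns stiffly between the pads and slips a few mm as the handle swings, so take it afresh before feeling for the notch, or push it down from above.
- carton: Small white stock carton, 62 x 85 x 50 mm, bystander; origin at the centre of its underside.
- brown_tape: Roll of brown tape, 70 mm diameter, 48 mm high, bystander; origin at the centre of its underside.
- clip_dish: Shallow metal tin of clips, 65 mm diameter, 28 mm high, bystander; origin at the centre of its underside.
- bench_stapler: Desk stapler, 34 x 142 x 60 mm, bystander; origin at the centre of its underside.
- thin_tape: Thin roll of cream tape, 80 mm diameter, 24 mm high, bystander; origin at the centre of its underside.
- labels: Small roll of stickers, 68 mm diameter, 30 mm high, bystander; origin at the centre of its underside.

How it is judged:
By the outcome, as a careful person would: the job done as asked, in the order asked, and still so for the second after the job is handed in, with the robot touching nothing.
It also fails if it takes over 64 s, if anything falls off the work surface, if the arm or the gripper's body presses on something with over 40 N, if the wrist force passes 120 N, or if a joint passes its speed limit or range.

## Working session

There is one attempt and no reset: what is moved stays moved. The work goes in short steps, Python scripts to look and compute and a tool call to move; the robot and the scene stay as the last step left them, time stands still between calls to the robot, and variables do not carry over. Pictures are saved under pics/ and viewed, at most 10 in all, crops included, and the job is handed in when it is done.

Besides the shell and the picture viewer there is one more tool, called after "Request:" as name([rows], argument=value, ...), one row to a line, values as JSON. move_arm: Moves the arm, as the interface text tells. Its arguments: {"type":"object","properties":{"plan":{"type":"array","items":{"type":"array"}}},"required":["plan"]}

```bash
mkdir -p pics; python3 - <<'E'
from cell import r
import cv2
s=r.sense();print(s)
for n in("side","top"):
    d=r.snapshot(n);print(n,d["fovy"],d["cx"],d["cy"],d["dist_coeffs"],d["R"],d["t"])
    cv2.imwrite(f"pics/{n}0.png",d["color"][:,:,::-1])
E
```

```text
{'clock': 0.0, 'joint_positions': array([-1.36430733e+00,  2.63496833e-01, -4.89138337e-02,  1.25940325e+00,
        3.94273022e-05,  1.41549327e+00]), 'qd': array([-2.38619052e-03, -4.46080730e-04, -1.73946459e-04,  9.09684690e-04,
       -1.88246074e-03,  3.69964178e-06]), 'joint_efforts': array([-1.88675702e-03, -6.37616515e+01,  3.84562898e+01,  1.35746406e-02,
       -1.79891877e-04, -3.44850582e-05]), 'eef_pos': array([ 0.18577339, -0.49074911,  0.2308471 ]), 'eef_rot': array([-5.09134362e-04,  9.83682757e-01,  1.79911019e-01,  6.68700166e-06]), 'ft_force': array([-0.00193143,  0.67098087,  0.93469902]), 'torque': array([-0.02288693,  0.06788051, -0.01821676]), 'grasp_force': 0.0, 'opening': 1.0003711053479687}
side 45.99629330312399 272.77119352337417 204.25082442029296 [-0.16444272  0.          0.          0.          0.        ] [[-0.88905897 -0.45729115  0.02142329]
 [-0.19385312  0.33366692 -0.92254396]
 [ 0.41472294 -0.82434895 -0.38529688]] [0.4749998  0.23221455 1.09977646]
top 49.35776769526711 276.6798704054814 216.85403686789368 [-0.05891216  0.          0.          0.          0.        ] [[-0.02554601 -0.99957693 -0.01390534]
 [-0.99532876  0.02672798 -0.09277003]
 [ 0.09310244  0.01147048 -0.99559046]] [0.04194123 0.55665032 1.10666303]
```

View pics/side0.png

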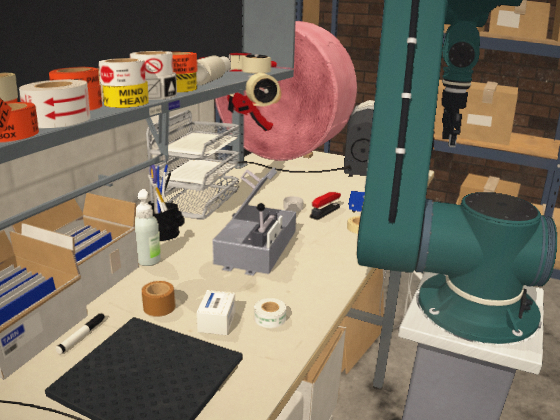

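View pics/top0.png

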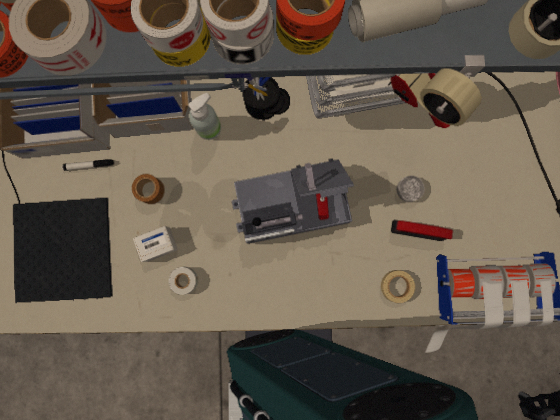

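The locker is at about (293,200) in the top view, with its decked end to the left (+y) and the lid open on the right. Enlarging both views next.

```bash
python3 - <<'E'
import cv2
a=cv2.imread("pics/top0.png")[145:255,220:365];b=cv2.imread("pics/side0.png")[160:280,200:320]
cv2.imwrite("pics/c1.png",cv2.resize(a,None,fx=5.5,fy=5.5,interpolation=cv2.INTER_CUBIC)[:600])
cv2.imwrite("pics/c2.png",cv2.resize(b,None,fx=5,fy=5,interpolation=cv2.INTER_CUBIC))
E
```

```text
(no output)
```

View pics/c1.png

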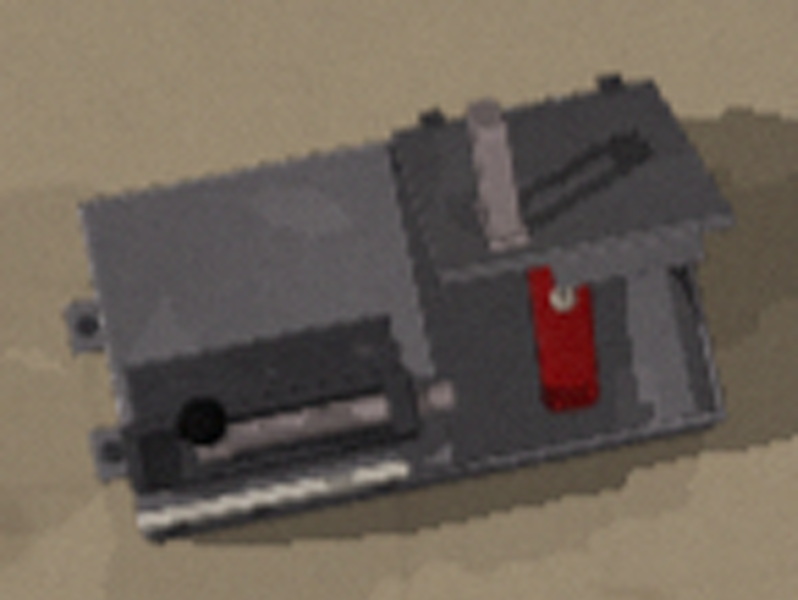

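View pics/c2.png

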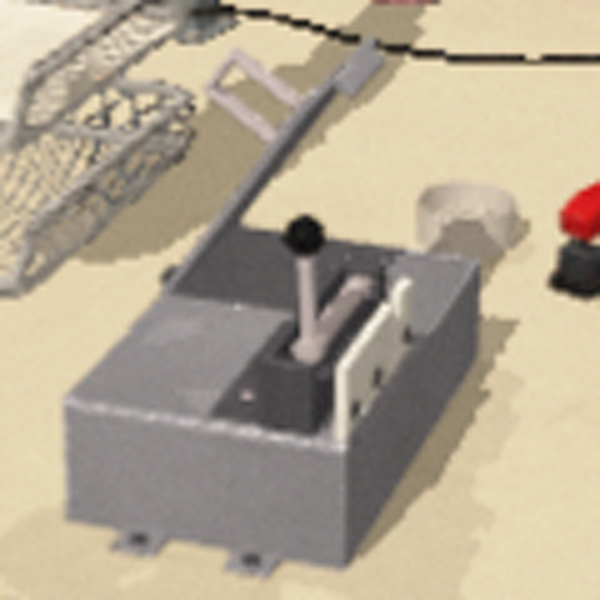

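Top crop: ball at (203,420), deck corner at (82,205), front-right corner at (720,415), lid free edge from (440,275) to (733,215). Side crop: ball at (303,236), box corners at (68,405), (345,445), (345,568) and (480,260), with the notch apparently near (390,300).

```bash
cat > h.py <<'E'
import numpy as np,cv2
from scipy.spatial.transform import Rotation as Ro
def proj(d,X):
    f=210/np.tan(np.radians(d["fovy"])/2)
    K=np.array([[f,0,d["cx"]],[0,f,d["cy"]],[0,0,1.]])
    return cv2.projectPoints(np.atleast_2d(X).astype(float),cv2.Rodrigues(np.array(d["R"]))[0],np.array(d["t"],float),K,np.array(d["dist_coeffs"]))[0][:,0]
def L2W(p,l):
    l=np.atleast_2d(l)*1e-3;c,s=np.cos(p[2]),np.sin(p[2])
    return np.c_[p[0]+c*l[:,0]-s*l[:,1],p[1]+s*l[:,0]+c*l[:,1],l[:,2]]
def knob(b,a): return [-43-60*np.sin(a),102-1e3*b,100+60*np.cos(a)]
def lidp(th,u,y,v):# u along panel from hinge, v above underside
    return [74-u*np.cos(th)+v*np.sin(th),y,64+u*np.sin(th)+v*np.cos(th)]
E
cat > fit.py <<'E'
from cell import r
from h import *
from scipy.optimize import least_squares
T,S=r.snapshot("top"),r.snapshot("side")
tp=lambda u,v:(u/5.5+220,v/5.5+145); sp=lambda u,v:(u/5+200,v/5+160)
def res(p,show=0):
    x=p[:3];b,a,th=p[3:]
    tl=[[75,130,70],[-75,-130,70],[75,-11,70],knob(b,a),[-43,-2-1e3*b,100],lidp(th,149,-129,6),lidp(th,149,-11,0)]
    ti=[tp(82,205),tp(720,415),tp(392,135),tp(203,420),tp(454,394),tp(733,218),tp(440,275)]
    sl=[[75,130,70],[-75,130,70],[-75,130,0],[-75,-130,70],knob(b,a),lidp(th,149,-11,6)]
    si=[sp(68,405),sp(345,447),sp(345,568),sp(480,262),sp(303,236),sp(338,75)]
    e=np.r_[proj(T,L2W(x,tl))-ti,proj(S,L2W(x,sl))-si]
    if show:print(e.round(1).tolist())
    return e.ravel()
o=least_squares(res,[.55,0,0.1,.005,0,.9],loss="soft_l1");res(o.x,1);p=o.x
print(p.round(4))
for y in(24,34,44): print(y,(proj(S,L2W(p,[-70,y,110]))-[200,160])*5)
for n,l in dict(knob=knob(p[3],p[4]),staple=[-43,-42,100],edge=[-70,34,110],lidpush=lidp(p[5],140,-95,6)).items(): print(n,L2W(p,l).round(4))
E
python3 fit.py
```

```text
[[-1.4, -0.2], [1.8, 0.7], [-0.4, 0.8], [-0.2, 0.2], [0.1, 0.1], [0.3, -1.0], [-0.2, 2.3], [-1.5, -2.2], [0.4, -1.1], [-0.1, -0.3], [0.5, -4.0], [-0.1, -1.2], [-7.3, 3.8]]
[ 0.5892 -0.0126  0.1766  0.0116 -0.0829  0.9853]
24 [[400.94905676 280.11303754]]
34 [[395.45417975 287.62086146]]
44 [[389.8818888  295.23393779]]
knob [[0.5359 0.0697 0.1598]]
staple [[ 0.5543 -0.0615  0.1   ]]
edge [[0.5143 0.0086 0.11  ]]
lidpush [[ 0.6075 -0.1058  0.184 ]]
```

```bash
sed -i 's/\[-75,-130,70\]/[-75,-130,64]/g; s/,lidp(th,149,-11,6)\]/]/; s/,sp(338,75)\]/]/' fit.py; sed -i 's/tp(440,275)/tp(432,265)/; s/lidp(th,149,-11,0)/lidp(th,149,-11,6)/' fit.py; python3 fit.py
cat >> fit.py <<'E'
import json;json.dump(list(p),open("p.json","w"))
E
python3 fit.py|tail -1
```

```text
[[-1.8, -0.2], [1.1, 0.9], [-0.8, 0.8], [-0.2, 0.2], [0.0, 0.0], [-0.1, -1.4], [0.4, 1.2], [-1.6, -2.0], [0.2, -1.0], [-0.3, -0.1], [0.3, -2.0], [-0.1, -1.2]]
[ 0.5892 -0.0117  0.1769  0.0125 -0.0803  0.9915]
24 [[400.16148482 280.69789505]]
34 [[394.66306757 288.21468186]]
44 [[389.08714594 295.83690396]]
knob [[0.5359 0.0697 0.1598]]
staple [[ 0.5543 -0.0606  0.1   ]]
edge [[0.5144 0.0095 0.11  ]]
lidpush [[ 0.6083 -0.1048  0.1844]]
lidpush [[ 0.6083 -0.1048  0.1844]]
```

Request:
move_arm([
  [0,[0,0,-10],[0,0,0.18]],
  [0,[35,-20,-2],[0,0,0.005]],
  [0,[35,-20,-2],[0,0,0]],
  [0,[35,-20,0],[0,0,0]],
  [0,[35,-20,0],[0,0,0]],
  [0,[35,-20,0],[0,0,0]],
  [0,[35,-20,0],[0,0,0]],
  [0,[35,-20,0],[0,0,0]],
  [0,[35,-20,0],[0,0,0]],
  [0,[0,0,0],[0,0,0]],
])

```text
clock: 1.65
eef_pos: [0.4346, -0.2826, 0.2451]
eef_rot: [-0.0, 0.996, 0.09, 0.0]
ft_force: [-0.2, -0.1, -0.3]
opening: 0.001
grasp_force: 0.0
```

```bash
cat > st.py <<'E'
from cell import r
from h import *
import json
def st(p=None):
    p=p or json.load(open("p.json"));s=r.sense();R=Ro.from_quat(np.roll(s["eef_rot"],-1)).as_matrix()
    d=s["eef_pos"]-[p[0],p[1],0];c,q=np.cos(p[2]),np.sin(p[2])
    M=np.array([[c,q,0],[-q,c,0],[0,0,1]])
    print("t",round(s["clock"],2),"loc",(M@d*1e3).round(1),"F loc",(M@s["ft_force"]).round(1),"open",round(s["opening"],3),"grip",round(s["grasp_force"],1));print("tool axes in locker (cols)",(M@R).round(3).tolist())
if __name__=="__main__": st()
E
python3 st.py
```

```text
t 1.65 loc [-199.9 -239.5  245.1] F loc [-0.2 -0.1 -0.3] open 0.001 grip 0.0
tool axes in locker (cols) [[1.0, 0.003, 0.0], [0.003, -1.0, 0.0], [0.0, -0.0, -1.0]]
```

Request:
move_arm([
  [0,[35,-20,0],[0,0,0]],
  [0,[35,-20,0],[0,0,0]],
  [0,[35,-20,0],[0,0,0]],
  [0,[35,-20,0],[0,0,0]],
  [0,[35,-20,0],[0,0,0]],
  [0,[35,-20,0],[0,0,0]],
  [0,[30,-18,0],[0,0,0]],
  [0,[0,0,0],[0,0,0]],
])

```text
clock: 2.65
eef_pos: [0.6461, -0.1054, 0.2445]
eef_rot: [-0.0, 0.996, 0.089, -0.0]
ft_force: [0.1, -0.1, -0.1]
opening: 0.001
grasp_force: 0.0
```

```bash
python3 st.py; python3 - <<'E'
from cell import r
import cv2,numpy as np
d=r.snapshot("side")["color"][140:280,190:330,::-1];e=r.snapshot("wrist")["color"][:,:,::-1]
cv2.imwrite("pics/s1.png",np.hstack([cv2.resize(d,(420,420),interpolation=cv2.INTER_CUBIC),cv2.resize(e,(380,285)).copy() if 0 else cv2.copyMakeBorder(cv2.resize(e,(380,285)),0,135,0,0,cv2.BORDER_CONSTANT)]))
E
```

```text
t 2.65 loc [  39.5 -102.2  244.5] F loc [ 0.1 -0.1 -0.1] open 0.001 grip 0.0
tool axes in locker (cols) [[1.0, 0.001, -0.001], [0.001, -1.0, 0.0], [-0.001, -0.0, -1.0]]
```

View pics/s1.png

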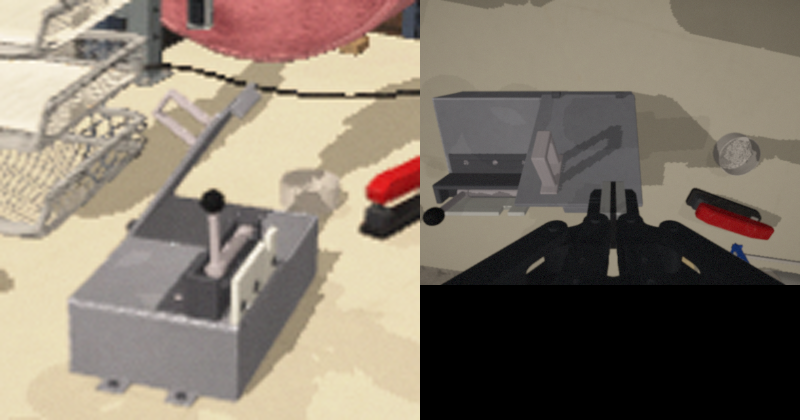

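The side crop shows the lid still up, with the closed fingertips above and behind its free edge. Now I swing it down along the arc.

Request:
move_arm([
  [0,[0,0,33],[0,0,0]],
  [0,[0,0,33],[0,0,0]],
  [0,[-10,0,1],[0,0,0]],
  [0,[-10,0,1],[0,0,0]],
  [0,[-10,0,7],[0,0,0]],
  [0,[-11,0,8],[0,0,0]],
  [0,[-9,0,9],[0,0,0]],
  [0,[-9,0,10],[0,0,0]],
])

```text
clock: 3.75
eef_pos: [0.587, -0.1172, 0.1452]
eef_rot: [0.001, 0.996, 0.088, 0.002]
ft_force: [1.6, -0.1, 0.7]
opening: 0.004
grasp_force: 0.9
```

```bash
python3 st.py
```

```text
t 3.75 loc [ -20.7 -103.5  145.2] F loc [ 1.5 -0.3  0.7] open 0.004 grip 0.9
tool axes in locker (cols) [[1.0, -0.001, 0.003], [-0.001, -1.0, -0.002], [0.003, 0.002, -1.0]]
```

Request:
move_arm([
  [0,[-6,0,12],[0,0,0]],
  [0,[-6,0,12],[0,0,0]],
  [0,[-5,0,12],[0,0,0]],
  [0,[-4,0,12],[0,0,0]],
  [0,[-2,0,10],[0,0,0]],
  [0,[-2,0,9],[0,0,0]],
  [0,[0,0,5],[0,0,0]],
  [0,[0,0,0],[0,0,0]],
])

```text
clock: 4.75
eef_pos: [0.5623, -0.1207, 0.0709]
eef_rot: [-0.0, 0.996, 0.088, -0.0]
ft_force: [0.2, -0.1, -0.1]
opening: -0.0
grasp_force: 0.0
```

```bash
python3 st.py
```

```text
t 4.75 loc [ -45.7 -102.5   70.9] F loc [ 0.2 -0.2 -0.1] open -0.0 grip 0.0
tool axes in locker (cols) [[1.0, -0.0, -0.001], [-0.0, -1.0, 0.0], [-0.001, -0.0, -1.0]]
```

Request:
move_arm([
  [0,[0,0,1],[0,0,0]],
  [0,[0,0,1],[0,0,0]],
  [0,[0,0,0],[0,0,0]],
])

```text
clock: 5.12
eef_pos: [0.5627, -0.1208, 0.0699]
eef_rot: [0.0, 0.996, 0.088, 0.0]
ft_force: [-1.6, 1.4, 7.4]
opening: 0.002
grasp_force: 3.5
```

Request:
move_arm([
  [0,[0,0,1],[0,0,0]],
  [0,[0,0,0],[0,0,0]],
])

```text
clock: 5.38
eef_pos: [0.5628, -0.1209, 0.0697]
eef_rot: [0.0, 0.996, 0.088, 0.001]
ft_force: [-5.2, 1.3, 18.8]
opening: 0.0
grasp_force: 9.4
```

The lid bottoms at z≈69.8 with firm reaction, so it is shut. Next I rise and go over to the ball.

Request:
move_arm([
  [0,[0,0,-30],[0,0,0]],
  [0,[0,0,-50],[0,0,0]],
  [0,[0,0,-50],[0,0,0]],
  [0.6,[2,-30,-20],[0,0,0]],
  [0.6,[2,-40,0],[0,0,0]],
  [0.6,[2,-40,0],[0,0,0]],
  [0.6,[1,-40,0],[0,0,0]],
  [0.6,[1,-42,0],[0,0,0]],
  [0.6,[0,0,0],[0,0,0]],
])

```text
clock: 6.5
eef_pos: [0.5361, 0.0718, 0.2185]
eef_rot: [-0.0, 0.996, 0.09, 0.0]
ft_force: [0.8, -0.3, 0.4]
opening: 0.605
grasp_force: 0.0
```

```bash
python3 st.py; python3 - <<'E'
from cell import r
import cv2,numpy as np
e=r.snapshot("wrist")["color"][:,:,::-1]
t=r.snapshot("top")["color"][145:255,220:365,::-1]
cv2.imwrite("pics/w2.png",np.vstack([e,np.hstack([cv2.resize(t,(237,180)),np.zeros((180,323,3),np.uint8)])]))
E
```

```text
t 6.5 loc [-37.7  91.5 218.5] F loc [ 0.7 -0.4  0.4] open 0.605 grip 0.0
tool axes in locker (cols) [[1.0, 0.003, 0.0], [0.003, -1.0, 0.0], [0.0, -0.0, -1.0]]
```

View pics/w2.png

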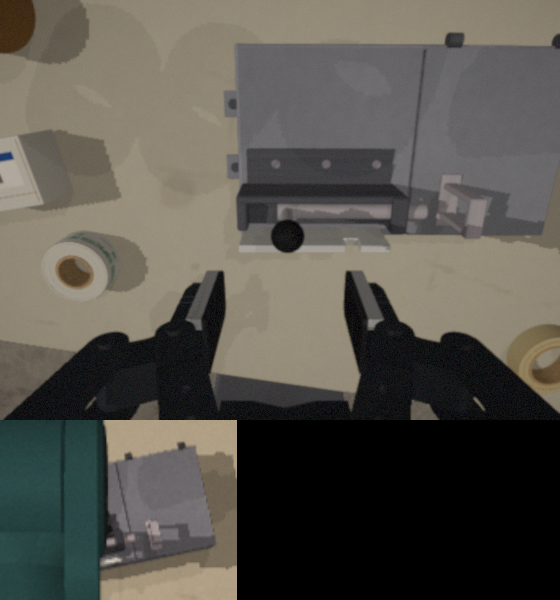

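The lid is shut. In the wrist view the ball is at (288,236), the notch in the plate near (351,243), the deck corner at (238,45) and the lid's front corner near (543,234).

```bash
python3 - <<'E'
from cell import r
from h import *
import json
from scipy.optimize import least_squares
p=json.load(open("p.json"));W=r.snapshot("wrist")
cv2.imwrite("pics/wc.png",cv2.resize(W["color"][170:270,220:420,::-1],None,fx=4,fy=4,interpolation=cv2.INTER_CUBIC))
for l in([75,130,70],[75,-129,70],[-75,-129,70],knob(p[3],p[4]),[-67,34,110],[-73,34,110],[-67,44,110],[-43,-57,119],[-43,-27,119]):
    print(np.round(l,1),proj(W,L2W(p,l)).round(1))
E
```

```text
[ 75 130  70] [[229.2  43.4]]
[  75 -129   70] [[583.4  45.1]]
[ -75 -129   70] [[539.2 235.2]]
[-38.2  89.5 159.8] [[285. 235.]]
[-67  34 110] [[359.5 245.7]]
[-73  34 110] [[359. 253.]]
[-67  44 110] [[346.1 245.7]]
[-43 -57 119] [[493.6 219.4]]
[-43 -27 119] [[451.1 219.4]]
```

View pics/wc.png

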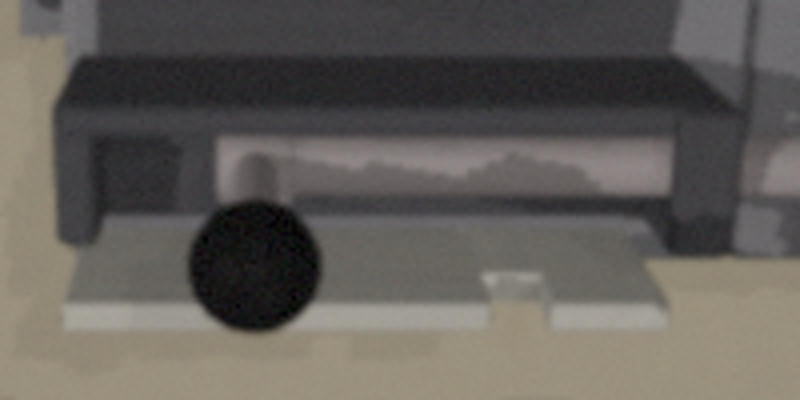

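The notch gap runs from px 342 to 358 (centre about 350) on the plate's top edge, and the ball is at (283.8,236.5). I refit with the wrist points added.

```bash
python3 - <<'E'
src=open("fit.py").read().split("o=least")[0]
src=src.replace('T,S=r.snapshot("top"),r.snapshot("side")','import pickle\nT,S,W=r.snapshot("top"),r.snapshot("side"),r.snapshot("wrist")')
src=src.replace("b,a,th=p[3:]","b,a,th,n=p[3:]").replace("proj(S,L2W(x,sl))-si]","proj(S,L2W(x,sl))-si,2*(proj(W,L2W(x,wl))-wi)]").replace("    e=np","    wl=[[75,130,70],[-75,-129,70],knob(b,a),[-70,n,110],[75,-10.5,70]];wi=[(238,45),(543,235),(283.8,236.5),(350,249),(425,50)]\n    e=np")
src+='''
import json
o=least_squares(res,[.589,-.012,.177,.012,-.08,.99,38],loss="soft_l1");res(o.x,1);p=o.x
print(p.round(4),"notch travel",102-p[6]);json.dump(list(p),open("p.json","w"))
print("knob loc",knob(p[3],p[4]))
import st;st.st(list(p))
'''
open("fit2.py","w").write(src)
E
python3 fit2.py
```

```text
[[-0.4, -0.0], [2.6, 0.7], [0.6, 0.7], [-0.1, 0.6], [0.2, 0.3], [1.5, -1.9], [2.0, 0.8], [-0.7, -2.5], [1.1, -1.6], [0.6, -0.8], [0.7, -2.4], [0.2, -1.2], [-11.6, -0.1], [-0.6, 0.1], [-0.0, -0.1], [0.0, 2.5], [1.2, -11.4]]
[ 5.8920e-01 -1.5300e-02  1.8000e-01  9.0000e-03 -8.0800e-02  9.9660e-01
  4.3793e+01] notch travel 58.20704545423665
knob loc [np.float64(-38.15673326789155), np.float64(92.99092312770662), np.float64(159.80420359273796)]
t 6.8 loc [-36.5  92.  218.2] F loc [-0.3  0.1 -0.9] open 0.601 grip 0.0
tool axes in locker (cols) [[1.0, -0.004, -0.0], [-0.004, -1.0, -0.0], [-0.0, 0.0, -1.0]]
```

Request:
move_arm([
  [0.6,[-1.5,-1,26],[0,0,0]],
  [0.6,[0,0,26],[0,0,0]],
  [0.6,[0,0,25],[0,0,0]],
  [0,[0,0,0],[0,0,0]],
  [0,[0,0,0],[0,0,0]],
  [0,[0,0,0],[0,0,0]],
])

```text
clock: 7.55
eef_pos: [0.5354, 0.0701, 0.1422]
eef_rot: [0.0, 0.996, 0.088, 0.001]
ft_force: [-0.6, -1.2, 1.7]
opening: 0.194
grasp_force: 58.6
```

```bash
python3 st.py
```

```text
t 7.55 loc [-37.7  93.6 142.2] F loc [-0.8 -1.   1.7] open 0.194 grip 58.6
tool axes in locker (cols) [[1.0, -0.003, 0.001], [-0.003, -1.0, -0.0], [0.001, 0.0, -1.0]]
```

Request:
move_arm([
  [0,[0,6,0],[0,0,0]],
  [0,[0,6,0],[0,0,0]],
  [0,[0,6,0],[0,0,0]],
  [0,[0,6,0],[0,0,0]],
  [0,[0,6,0],[0,0,0]],
  [0,[0,6,0],[0,0,0]],
  [0,[0,6,0],[0,0,0]],
  [0,[0,4,0],[0,0,0]],
  [0,[0,0,0],[0,0,0]],
])

```text
clock: 8.68
eef_pos: [0.5437, 0.0243, 0.1421]
eef_rot: [0.0, 0.996, 0.088, 0.001]
ft_force: [-1.1, -0.9, 6.8]
opening: 0.191
grasp_force: 59.0
```

```bash
python3 st.py
```

```text
t 8.68 loc [-37.7  47.1 142.1] F loc [-1.2 -0.7  6.8] open 0.191 grip 59.0
tool axes in locker (cols) [[1.0, -0.004, 0.002], [-0.004, -1.0, -0.001], [0.002, 0.001, -1.0]]
```

Request:
move_arm([
  [0,[0,2.5,0],[0,0,0]],
  [0,[-11,0,0],[0,0,0]],
  [0,[-6,0,1],[0,0,0]],
  [0,[-6,0,1.5],[0,0,0]],
  [0,[-6,0,2.2],[0,0,0]],
  [0,[-5,0,2.4],[0,0,0]],
  [0,[-5,0,3.3],[0,0,0]],
  [0,[-5,0,3.5],[0,0,0]],
  [0,[-4,0,4],[0,0,0]],
  [0,[0,0,0],[0,0,0]],
])

```text
clock: 9.93
eef_pos: [0.4958, 0.0141, 0.1231]
eef_rot: [-0.0, 0.996, 0.088, -0.0]
ft_force: [0.3, -0.1, 0.1]
opening: 0.002
grasp_force: 0.0
```

```bash
python3 st.py
```

```text
t 9.93 loc [-86.7  45.6 123.1] F loc [ 0.3 -0.2  0.1] open 0.002 grip 0.0
tool axes in locker (cols) [[1.0, -0.003, -0.001], [-0.003, -1.0, 0.0], [-0.001, -0.0, -1.0]]
```

The jaw shut empty, so the ball slipped out. I'll look.

```bash
python3 - <<'E'
from cell import r
import cv2,numpy as np
e=r.snapshot("wrist")["color"][100:420,140:460,::-1]
t=r.snapshot("side")["color"][180:260,215:315,::-1]
cv2.imwrite("pics/w3.png",np.hstack([cv2.resize(e,(400,400)),cv2.resize(t,(400,320),interpolation=cv2.INTER_CUBIC).copy() if 0 else cv2.copyMakeBorder(cv2.resize(t,(400,320),interpolation=cv2.INTER_CUBIC),0,80,0,0,cv2.BORDER_CONSTANT)]))
E
```

```text
(no output)
```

View pics/w3.png

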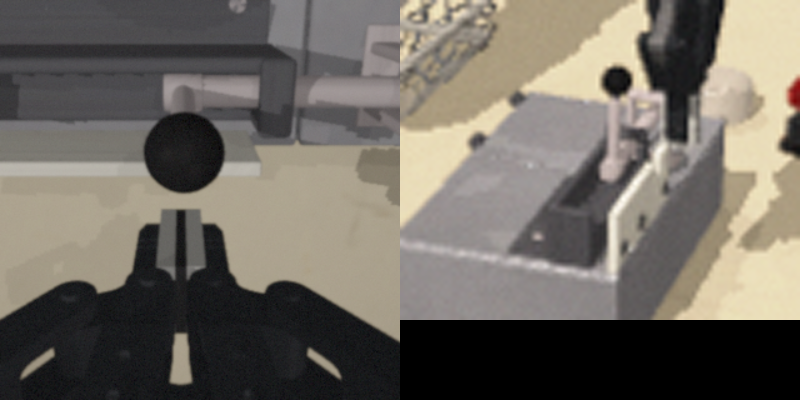

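The ball is still near upright at wrist px (287,222), in line with the fingers and with the bolt moved across. I'll swing it by pushing from behind with closed fingers.

```bash
python3 - <<'E'
from cell import r
from h import *
import json
from scipy.optimize import least_squares
p=json.load(open("p.json"));W=r.snapshot("wrist");S=r.snapshot("side")
f=lambda q:np.r_[(proj(W,L2W(p,knob(*q)))-[287.2,221.6])[0],(proj(S,L2W(p,knob(*q)))-[215+216/4,180+81/4])[0]]
o=least_squares(f,[.057,.1]);print(o.x,o.fun,knob(*o.x))
E
```

```text
[0.05684315 0.01176198] [-0.03902933  0.03329376 -0.12035849 -1.00758221] [np.float64(-43.70570239440152), np.float64(45.156846341042645), np.float64(159.99584972421457)]
```

Request:
move_arm([
  [0,[0,0,-40],[0,0,0]],
  [0,[0,0,-40],[0,0,0]],
  [0,[35,0,0],[0,0,0]],
  [0,[45,0,0],[0,0,0]],
  [0,[0,0,0],[0,0,0]],
])

```text
clock: 10.75
eef_pos: [0.5771, 0.0285, 0.2026]
eef_rot: [-0.0, 0.996, 0.089, 0.0]
ft_force: [-0.2, -0.4, -0.4]
opening: -0.003
grasp_force: 0.0
```

Request:
move_arm([
  [0,[0,0,29],[0,0,0]],
  [0,[0,0,29],[0,0,0]],
  [0,[-9,0,0],[0,0,0]],
  [0,[-9,0,0],[0,0,0]],
  [0,[-9,0,0],[0,0,0]],
  [0,[-9,0,0],[0,0,0]],
  [0,[-9,0,0],[0,0,0]],
  [0,[-8,0,0],[0,0,0]],
  [0,[-8,0,0],[0,0,0]],
  [0,[0,0,0],[0,0,0]],
])

```text
clock: 12.0
eef_pos: [0.5143, 0.0174, 0.1455]
eef_rot: [0.0, 0.996, 0.088, -0.0]
ft_force: [0.3, -0.2, 0.2]
opening: -0.001
grasp_force: 0.0
```

```bash
python3 st.py; python3 - <<'E'
from cell import r
import cv2,numpy as np
e=r.snapshot("wrist")["color"][100:420,140:460,::-1]
t=r.snapshot("side")["color"][180:260,215:315,::-1]
cv2.imwrite("pics/w4.png",np.hstack([cv2.resize(e,(400,400)),cv2.copyMakeBorder(cv2.resize(t,(400,320),interpolation=cv2.INTER_CUBIC),0,80,0,0,cv2.BORDER_CONSTANT)]))
E
```

```text
t 12.0 loc [-67.9  45.5 145.5] F loc [ 0.3 -0.2  0.2] open -0.001 grip 0.0
tool axes in locker (cols) [[1.0, -0.003, -0.0], [-0.003, -1.0, -0.0], [-0.0, 0.0, -1.0]]
```

View pics/w4.png

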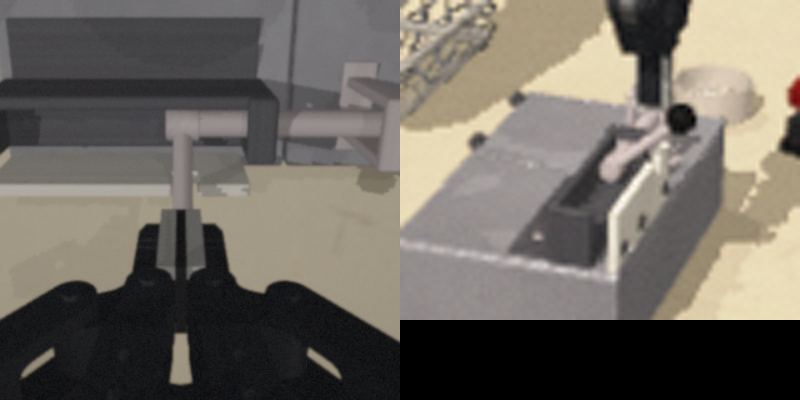

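The handle now leans at about 0.9 rad over the plate, and the stem crosses the plate edge at crop x≈182, apparently at the notch's left part. Enlarging that.

```bash
python3 - <<'E'
from cell import r
import cv2
cv2.imwrite("pics/w5.png",cv2.resize(r.snapshot("wrist")["color"][180:270,235:355,::-1],None,fx=6.6,fy=6.6,interpolation=cv2.INTER_CUBIC))
E
```

```text
(no output)
```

View pics/w5.png

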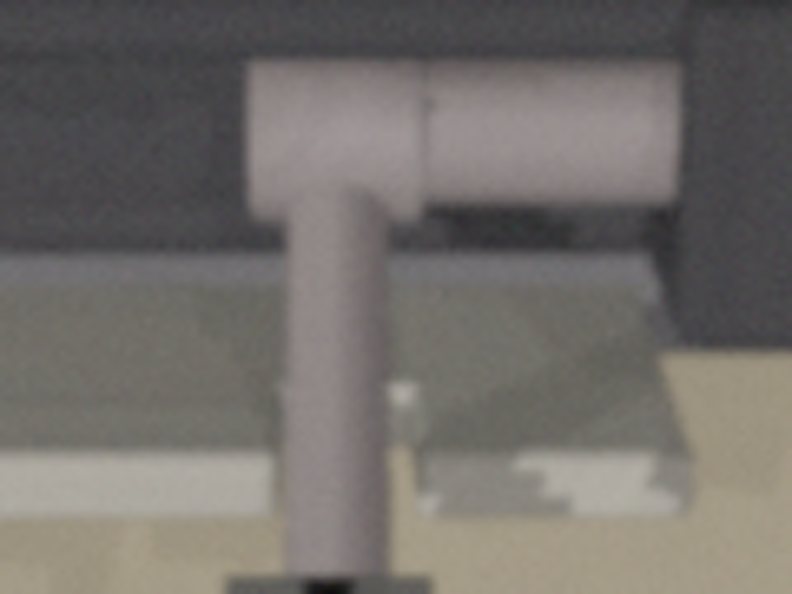

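The stem sits at crop x 337 and the notch runs 273–418 (centre 345). That leaves it about 1 mm short, inside the ±1.5 mm play. I push down gently from above to feel it.

Request:
move_arm([
  [0,[0,0,-20],[0,0,0]],
  [0,[-15,0,0],[0,0,0]],
  [0,[-15,0,0],[0,0,0]],
  [0,[0,0,10],[0,0,0]],
  [0,[0,0,8],[0,0,0]],
  [0,[0,0,5],[0,0,0]],
  [0,[0,0,3],[0,0,0]],
  [0,[0,0,0],[0,0,0]],
])

```text
clock: 13.15
eef_pos: [0.4855, 0.0122, 0.1389]
eef_rot: [-0.0, 0.996, 0.088, -0.0]
ft_force: [-0.3, -0.2, -0.5]
opening: 0.006
grasp_force: 0.0
```

Request:
move_arm([
  [0,[0,0,1],[0,0,0]],
  [0,[0,0,1],[0,0,0]],
  [0,[0,0,0],[0,0,0]],
])

```text
clock: 13.52
eef_pos: [0.4854, 0.0122, 0.1374]
eef_rot: [0.0, 0.996, 0.088, 0.0]
ft_force: [-0.1, 0.2, 0.3]
opening: 0.0
grasp_force: 0.1
```

Request:
move_arm([
  [0,[0,0,1],[0,0,0]],
  [0,[0,0,1],[0,0,0]],
  [0,[0,0,0],[0,0,0]],
])

```text
clock: 13.9
eef_pos: [0.4854, 0.0122, 0.1353]
eef_rot: [-0.0, 0.996, 0.088, -0.0]
ft_force: [-0.7, -0.3, 0.1]
opening: 0.001
grasp_force: 0.1
```

Request:
move_arm([
  [0,[0,0,1],[0,0,0]],
  [0,[0,0,1],[0,0,0]],
  [0,[0,0,0],[0,0,0]],
])

```text
clock: 14.28
eef_pos: [0.4854, 0.0122, 0.1333]
eef_rot: [-0.0, 0.996, 0.088, -0.0]
ft_force: [-0.1, 0.3, 0.1]
opening: 0.006
grasp_force: 0.1
```

Below the plate-stop height with no resistance: the stem is in the notch. Continuing down.

Request:
move_arm([
  [0,[0,0,2],[0,0,0]],
  [0,[0,0,2],[0,0,0]],
  [0,[0,0,2],[0,0,0]],
  [0,[0,0,2],[0,0,0]],
  [0,[0,0,2],[0,0,0]],
  [0,[0,0,0],[0,0,0]],
])

```text
clock: 15.02
eef_pos: [0.4853, 0.0122, 0.1232]
eef_rot: [-0.0, 0.996, 0.088, -0.0]
ft_force: [0.5, 1.0, 0.0]
opening: -0.002
grasp_force: 0.0
```

Request:
move_arm([
  [0,[0,0,2],[0,0,0]],
  [0,[0,0,2],[0,0,0]],
  [0,[0,0,2],[0,0,0]],
  [0,[0,0,2],[0,0,0]],
  [0,[0,0,2],[0,0,0]],
  [0,[0,0,0],[0,0,0]],
])

```text
clock: 15.78
eef_pos: [0.4854, 0.0122, 0.1133]
eef_rot: [-0.0, 0.996, 0.088, -0.0]
ft_force: [0.2, -0.3, -0.2]
opening: -0.002
grasp_force: 0.0
```

Request:
move_arm([
  [0,[0,0,1],[0,0,0]],
  [0,[0,0,1],[0,0,0]],
  [0,[0,0,1],[0,0,0]],
  [0,[0,0,0],[0,0,0]],
])

```text
clock: 16.27
eef_pos: [0.4853, 0.0122, 0.1103]
eef_rot: [-0.0, 0.996, 0.088, -0.0]
ft_force: [0.2, -0.3, -0.6]
opening: 0.001
grasp_force: 0.0
```

Request:
move_arm([
  [0,[0,0,0.5],[0,0,0]],
  [0,[0,0,0],[0,0,0]],
])

```text
clock: 16.52
eef_pos: [0.4854, 0.0122, 0.1099]
eef_rot: [-0.0, 0.996, 0.088, -0.0]
ft_force: [-0.8, -0.1, 0.1]
opening: -0.002
grasp_force: 0.1
```

Request:
move_arm([
  [0,[0,0,0.5],[0,0,0]],
  [0,[0,0,0],[0,0,0]],
])

```text
clock: 16.77
eef_pos: [0.4854, 0.0122, 0.1094]
eef_rot: [-0.0, 0.996, 0.088, -0.0]
ft_force: [-0.2, -1.1, -0.4]
opening: -0.001
grasp_force: 0.2
```

Request:
move_arm([
  [0,[0,0,0.4],[0,0,0]],
  [0,[0,0,0],[0,0,0]],
])

```text
clock: 17.02
eef_pos: [0.4854, 0.0122, 0.1091]
eef_rot: [0.0, 0.996, 0.088, 0.0]
ft_force: [-1.2, 0.1, 3.1]
opening: 0.002
grasp_force: 1.3
```

Stop felt at 3 N (z≈109). I let go, retreat, and check by numbers, since my picture allowance is used up.

Request:
move_arm([
  [0,[0,0,-20],[0,0,0]],
  [0,[0,0,-40],[0,0,0]],
  [0,[0,0,-40],[0,0,0]],
  [0,[-20,20,-20],[0,0,0]],
  [0,[-20,30,0],[0,0,0]],
  [0,[-10,30,0],[0,0,0]],
  [0,[0,0,0],[0,0,0]],
])

```text
clock: 17.9
eef_pos: [0.4501, -0.0768, 0.229]
eef_rot: [0.0, 0.996, 0.087, 0.0]
ft_force: [-0.5, 1.4, 0.4]
opening: -0.002
grasp_force: 0.0
```

```bash
python3 st.py; python3 - <<'E'
from cell import r
from h import *
import json
from scipy.optimize import least_squares
p=json.load(open("p.json"))
for n in("side","wrist"):
    d=r.snapshot(n);u=proj(d,L2W(p,knob(.0575,1.57)))[0];print(n,"pred",u.round(1))
    x,y=map(int,u);w=25
    if not(w<x<560-w and w<y<420-w):continue
    g=d["color"][y-w:y+w,x-w:x+w].max(2)<45
    k,_,s,c=cv2.connectedComponentsWithStats(g.astype(np.uint8))
    for i in range(1,k):
        if s[i,4]>20: print("  blob",s[i,4],s[i,2:4],(c[i]+[x-w,y-w]).round(1))
E
```

```text
t 17.9 loc [-147.9  -35.6  229. ] F loc [-0.2  1.5  0.4] open -0.002 grip 0.0
tool axes in locker (cols) [[1.0, -0.006, 0.0], [-0.006, -1.0, -0.0], [0.0, 0.0, -1.0]]
side pred [290.9 224.1]
  blob 39 [7 7] [290.4 225. ]
wrist pred [176.8 141.7]
  blob 507 [26 25] [175.6 140.6]
```

The ball is where a level handle in the notch puts it (within about 1–2 px in both views).

```bash
python3 -c "
from cell import r
print(r.job_done())"
```

```text
the job is handed in; nothing more can be done
None
```

The lid is shut, the bolt is through the staple, and the handle is level in the notch; the arm let go and backed away, and the job was handed in at about 18 s of arm time, with the last check by image numbers rather than a viewed picture.

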